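Feed a row of slide boxes into the labeller

TASK

Four slide boxes stand loosely side by side in the side-loading lane of the box labeller. Gently square them up against the fence, then slide the lane's pusher along so that it drives the whole row as one straight block under the hood until it comes up firm against the stop hidden inside. Press home with a definite push of about a kilogram, never more than two and a half; leave the pusher standing against the last box, and do not disturb the things round about.

Things in the scene. Friction and masses are not known exactly. Their poses are not given: they have to be found in the camera images.
- lane: Fixed side-loading infeed of a box labeller, 336 mm long. Origin on its centre line at worktop level; +y is the feed direction (to the hood), +x to the fence, z up. Polished steel plate, top 3 mm above the worktop, x -72 to +60, y -150 to +186 mm, slippery (friction about 0.2, like fence, paddle and hood). The near side (-x) is open.
- fence (a point): Point on the inner face of the aluminium fence along the far side (lane x = +44 mm, y = -40 mm, 20 mm up). The fence runs along the whole lane, its top 35 mm above the worktop.
- mouth (a point): Centre of the mouth of the closed white hood (lane x = 0, y = +85 mm, plate level). Hood: y +85 to +186, x -50 to +56 mm, 65 mm high, label reel on it to 141 mm. Passage 88 mm wide (x -44 to +44), 40 mm high, near wall flared at the mouth. Inside, out of sight, an end stop: its setting changes, its face is 43 to 77 mm past the mouth, found only by feel; its buffer gives 1 mm per 5 N.
- pusher: White flat paddle across the lane, on an arm over the fence to a carriage on a rail; slides only along lane y, 180 mm travel. Origin: lane centre line, worktop level, in the paddle's front face (which meets the last box); axes as the lane's. Paddle 66 mm wide, 6 thick, 6 to 40 mm high, arm above it to 45 mm. A brake drags with about 3 N and holds it where left. Push it on the paddle's back.
- paddle_back (a point): Middle of the paddle's back face (faces lane -y), 23 mm above the worktop, 6 mm behind the pusher's origin. Above it the arm, 40 to 45 mm high, overhangs the back face by 3 mm.
- box_1: White cardboard slide box, first (next to the hood) in the row of four; 35 mm thick (its x), 85 mm long (its y, lying across the lane), 32 mm high, about 0.11 kg. Origin at the centre of its underside, z up. Touching neighbours' centres are 35.2 mm apart; squared against the fence its centre is at lane x = +1.4 mm.
- box_2: White cardboard slide box, second in the row of four; 35 mm thick (its x), 85 mm long (its y, lying across the lane), 32 mm high, about 0.11 kg. Origin at the centre of its underside, z up. Touching neighbours' centres are 35.2 mm apart; squared against the fence its centre is at lane x = +1.4 mm.
- box_3: White cardboard slide box, third in the row of four; 35 mm thick (its x), 85 mm long (its y, lying across the lane), 32 mm high, about 0.11 kg. Origin at the centre of its underside, z up. Touching neighbours' centres are 35.2 mm apart; squared against the fence its centre is at lane x = +1.4 mm.
- box_4: White cardboard slide box, last (next to the pusher) in the row of four; 35 mm thick (its x), 85 mm long (its y, lying across the lane), 32 mm high, about 0.11 kg. Origin at the centre of its underside, z up. Touching neighbours' centres are 35.2 mm apart; squared against the fence its centre is at lane x = +1.4 mm.
- pot_1: Bystander: flat round white pot on the right, 90 mm across, 32 mm high; origin under its centre. Farther right stands the tall fixed blood analyser (world x over 0.43 m, y -0.28 to -0.51 m, 0.38 m high): swing the arm clear of it.
- pen_1: Bystander: marker pen lying near the front edge of the worktop, 135 mm long (along its y), 16 mm high; origin under its centre.
- tape_2: Bystander: roll of tape lying behind the lane, 94 mm across, 25 mm high; origin under its centre.
- label_gun: Bystander: cream strip dispenser standing behind the lane, 47 x 62 mm, 107 mm tall; origin under its centre.

How it is judged:
By the outcome, as a careful person would: the job done as asked, in the order asked, and still so for the second after the job is handed in, with the robot touching nothing.
It also fails if it takes over 72 s, if anything falls off the work surface, if the arm or the gripper's body presses on something with over 40 N, if the wrist force passes 120 N, or if a joint passes its speed limit or range.

ROBOT

A 6-joint arm with a two-finger parallel gripper is mounted at the origin on a cart in front of the work surface, level with it; the furniture and walls round the work are solid. World frame = base frame: x ahead of the robot, y to its left, z up, the work surface at z = 0. Lengths are in m, angles in degrees, forces in N, time in s.
With the tool pointing down it reaches from about 0.35 to 0.875 m from the base axis. Payload 4.2 kg.
Tool frame: the origin (TCP) lies midway between the tips of the shut fingers; the grasp point (between the pads) lies 19 mm behind it (r.pinch_z is the distance from the TCP to the grasp point, in m); z points along the fingers, y is the line along which they close (so a half turn about z gives the same grasp; the last joint's range is limited). The gripper opens to 87 mm and grips with 3 to 60 N. Pads are 19 mm wide; open, the fingers measure 117 mm over their backs; the gripper's body (75 mm by 190 mm) begins 51 mm behind the grasp point.
Start: joints at [-58.866, 22.042, 0.453, 0, -68.411, -14.817], TCP at [0.176, -0.6, 0.223] pointing down, gripper open.
Joint ranges: [-179.83, 179.83], [-69.29, 118.12], [-61.27, 80.66], [-181.25, 117.63], [-171.15, -9.14], [-177.46, 177.46]. Speed limits (degrees/s): [159.86, 159.86, 180, 180, 180, 180].

INTERFACE

Orientations are given as a 3x3 rotation matrix whose columns are the frame's x, y, z axes.
In Python, from station import r, imaging, models gives the robot as it stands. The module is installed in compiled form; this text tells all that it offers.
- The arm moves only by the tool apply_moves, never from a script. Its argument "moves" is a list of rows, each a list of 2 entries, a list of its own where there are three numbers: the shift along the tool's x, y, z in m, then the turn about the tool's z in degrees. A call has 1 to 5 rows; each row shifts and turns the commanded pose from where the row before left it, along the tool's axes as they then stand; what a row does not reach is not made up. A row lasts 1/12 s, in which the tool goes at most 41.7 mm and 7.16 degrees, less where a joint would pass 70% of its speed; a pose out of reach is approached as far as the arm can. A call is refused whole if a number of a shift passes 0.0417 or a number of a turn 7.16, either way. A call with a gripper value outside its range is refused whole. "hand" is the finger opening in m, from 0 to 0.087, set as the call begins (left out, the last holds). The fingers move at their own pace and stop on an object; the grip force is fixed at half the most. Time passes only in rows, so rows that do not move let the fingers close. It gives the time, the measured TCP pose, the force, the opening and the grip force at its end, in the units of the state.
- r.sense(): the state, without advancing time (a new reading comes with each control period).
- imaging.capture(name): name is "scene" or "top" or "wrist"; returns a dict with "frame" (420x560x3 uint8, blue, green, red), "intrinsics" (3x3 intrinsics, pixels), "dist" ([k1, k2, p1, p2, k3] as OpenCV has them; the pictures are not rectified), "eye" and "orientation" of the camera in the world. Camera axes: x right, y down, z forward; pixel columns grow to the right and rows downward; lengths in m; the calibration is good to about 2 mm. A picture is of the moment at which its call begins. There is no depth.
- r.finish_job(): hands the job in; it is judged then, once.
Trained networks look in a picture, given as the dict that the camera call returned (one of the last four; its "shot" number tells which), for a name from the list of things; names that differ only in an ending like _2 or _b are one class to them, and where a whole thing is asked for, a point or a joint stands for the part that bears it (a point fixed in the world has none). Each returns a list of dicts, best first, with "confidence" (0 to 1); they miss things now and then, are a little off and sometimes report something else, mostly with a low value. They report only what shows in the picture. A call takes as long as a camera call.
- models.cut_out(picture, target): "region" (420x560 bool, what is visible of it) and "extent" ([left, top, width, height] as shares, 0 to 1, of the picture: columns of its width, rows of its height, round what is visible of it).
- models.place_of(picture, target): "at" ([column, row] as shares, 0 to 1, of the picture: columns of its width, rows of its height: a listed point, or the origin of a listed thing).
The state is a dict: "time_s": time; "joints": joint angles; "joint_velocities": joint speeds; "effort": joint torques, N m; "tcp_pos": TCP position; "ee_rot": TCP orientation; "wrist_force": force on the tool from outside, world axes, zero at the start; "moment": the same for the moment, N m; "gripper_width": opening from 0.0 (shut) to 1.0 (fully open); "gripper_force": force on a finger pad.
Only numpy, scipy, OpenCV 4.12 (cv2) and the standard library are available. Lean on these libraries where they do the work, as an engineer would, in place of code of your own. Each camera call takes 0.05 s, during which the arm holds its last target. There are 200 camera calls.

## Working session

There is one attempt and no reset: what is moved stays moved. The work goes in short steps, Python scripts to look and compute and a tool call to move; the robot and the scene stay as the last step left them, time stands still between calls to the robot, and variables do not carry over. Pictures are saved under pics/ and viewed, at most 10 in all, crops included, and the job is handed in when it is done.

Besides the shell and the picture viewer there is one more tool, called as name([rows], argument=value, ...), one row to a line, values as JSON. apply_moves: Moves the arm, as the interface text tells. Its arguments: {"type":"object","properties":{"moves":{"type":"array"},"hand":{"type":"number"}},"required":["moves"]}

```bash
mkdir -p pics; cat > h.py <<'E'
import numpy as np, cv2
from station import r, imaging, models
def ray(p,uv):
    K=np.array(p["intrinsics"],float);d=np.array(p["dist"],float)
    n=cv2.undistortPoints(np.array([[uv]],float),K,d)[0,0]
    return np.array(p["eye"],float), np.array(p["orientation"],float)@np.array([n[0],n[1],1.])
def atz(p,uv,z):
    e,v=ray(p,uv); return e+v*(z-e[2])/v[2]
def proj(p,X):
    R=np.array(p["orientation"],float);t=-R.T@np.array(p["eye"],float)
    return cv2.projectPoints(np.array(X,float).reshape(-1,1,3),cv2.Rodrigues(R.T)[0],t,np.array(p["intrinsics"],float),np.array(p["dist"],float))[0][:,0]
E
python3 - <<'E'
from h import *
Z=dict(fence=.02,mouth=.003,pusher=0,paddle_back=.023,lane=0,box_1=.003,box_2=.003,box_3=.003,box_4=.003,pot_1=0,pen_1=0,tape_2=0,label_gun=0)
for c in("scene","top","wrist"):
    p=imaging.capture(c);cv2.imwrite(f"pics/{c}0.png",p["frame"])
    print(c,np.round(p["eye"],3))
    for n,z in Z.items():
        if n in("box_2","box_3","box_4"):continue
        for o in models.place_of(p,n)[:5]:
            uv=np.array(o["at"])*[560,420]
            print(n,round(o["confidence"],2),uv.round(1),atz(p,uv,z).round(4))
s=r.sense();print(s["tcp_pos"],np.round(s["ee_rot"],3).tolist(),s["wrist_force"],s["time_s"],r.pinch_z)
E
```

```text
scene [ 0.056 -0.683  0.869]
box_1 0.71 [328.8 187.7] [0.7434 0.1011 0.003 ]
pot_1 0.65 [293.6 306.9] [ 0.434  -0.1615  0.    ]
pen_1 0.58 [235.8 278.5] [ 0.3744 -0.0211  0.    ]
tape_2 0.57 [328.7 189. ] [0.7422 0.0996 0.    ]
top [0.41  0.093 1.181]
fence 0.75 [242.7 199.9] [0.5716 0.2029 0.02  ]
mouth 0.62 [192.3 225. ] [0.5097 0.3259 0.003 ]
pusher 0.69 [279.6 222.5] [0.5202 0.1126 0.    ]
pusher 0.2 [223.7 221.3] [0.5206 0.2498 0.    ]
paddle_back 0.64 [280.9 222.3] [0.5187 0.1092 0.023 ]
paddle_back 0.51 [210.8 227. ] [0.5041 0.2773 0.023 ]
lane 0.8 [226.  218.3] [0.5281 0.2444 0.    ]
box_1 0.97 [212.3 226.6] [0.5068 0.2768 0.003 ]
box_1 0.89 [261.7 217.5] [0.5314 0.1567 0.003 ]
box_1 0.88 [227.  218.5] [0.5274 0.2415 0.003 ]
box_1 0.7 [244.7 222.7] [0.5179 0.1979 0.003 ]
pot_1 0.71 [208.4 228. ] [0.5033 0.2868 0.    ]
pot_1 0.61 [393.6 263.4] [ 0.4259 -0.1665  0.    ]
pen_1 0.81 [330.6 281. ] [ 0.3807 -0.0137  0.    ]
pen_1 0.57 [223.9 221.5] [0.5201 0.2493 0.    ]
tape_2 0.71 [283. 139.] [0.7302 0.1085 0.    ]
label_gun 0.79 [241.2 157.5] [0.681  0.2117 0.    ]
label_gun 0.26 [244.6 225.2] [0.512  0.1982 0.    ]
wrist [ 0.096 -0.624  0.385]
[ 0.17560244 -0.59980545  0.22255495] [[-0.96, -0.281, 0.0], [-0.281, 0.96, 0.0], [-0.0, 0.0, -1.0]] [ 0.03619495  0.97171769 -0.73626006] 1.65 0.0187
```

```bash
python3 - <<'E'
import cv2
a=cv2.imread("pics/top0.png");cv2.imwrite("pics/topc.png",cv2.resize(a[130:290,130:330],None,fx=4,fy=3.75 if 0 else 3.7,interpolation=cv2.INTER_CUBIC))
E
```

```text
(no output)
```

View pics/topc.png

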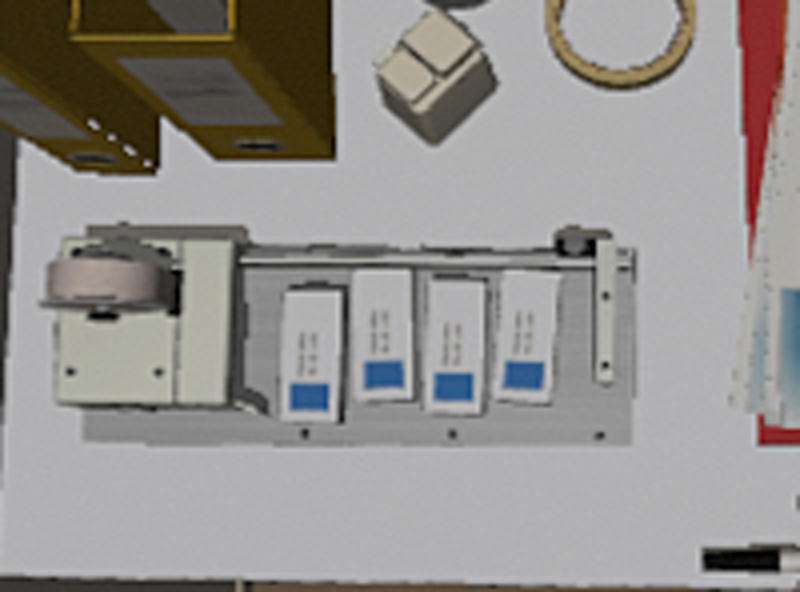

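View pics/scene0.png

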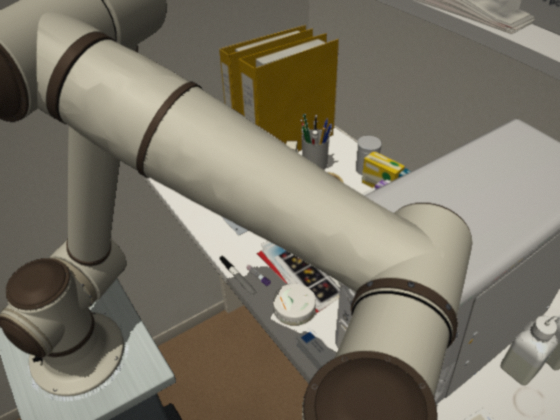

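```bash
cat >> h.py <<'E'
def C(x,y): return [130+x/4-.375,130+y/3.7-.365]
E
python3 - <<'E'
from h import *
p=imaging.capture("top")
A=atz(p,C(83,442),.003)[:2];B=atz(p,C(632,444),.003)[:2]
d=(A-B);L=np.linalg.norm(d);d/=L;n=np.array([d[1],-d[0]]) # lane y=d, x=n
O=(A+B)/2-18e-3*d+72e-3*n
print("len",L,"ydir",d,"xdir",n,"O",O,"yaw",np.degrees(np.arctan2(n[1],n[0])))
tl=lambda w:(np.array([(w[:2]-O)@n,(w[:2]-O)@d])*1000).round(1)
for nm,uv,z in [("b1 bl",(281,417),.035),("b1 br",(338,422),.035),("b1 tl",(286,288),.035),("b1 tr",(343,290),.035),
 ("b2 bl",(354,400),.035),("b2 br",(410,401),.035),("b2 tl",(354,270),.035),("b2 tr",(409,271),.035),
 ("b3 bl",(425,411),.035),("b3 br",(481,413),.035),("b3 tl",(430,279),.035),("b3 tr",(487,279),.035),
 ("b4 bl",(496,400),.035),("b4 br",(549,404),.035),("b4 tl",(503,270),.035),("b4 tr",(559,276),.035),
 ("arm l near",(597,382),.045),("arm r near",(613,382),.045),("hood edge",(240,405),.065),("fence top in L",(245,263),.035),("fence top in R",(590,268),.035)]:
    w=atz(p,C(*uv),z);print(nm,w.round(4),tl(w))
for n_,z in dict(fence=.02,mouth=.003,pusher=0,paddle_back=.023,lane=0).items():
    for o in models.place_of(p,n_)[:2]:
        w=atz(p,np.array(o["at"])*[560,420],z);print(n_,round(o["confidence"],2),w.round(4),tl(w))
print(r.sense()["time_s"])
E
```

```text
len 0.3337716231802391 ydir [-0.01555451  0.99987902] xdir [0.99987902 0.01555451] O [0.52385355 0.24168517] yaw 0.8912436018664744
b1 bl [0.4662 0.2999 0.035 ] [-56.8  59.1]
b1 br [0.4636 0.266  0.035 ] [-59.8  25.3]
b1 tl [0.5494 0.3003 0.035 ] [26.5 58.2]
b1 tr [0.5488 0.2662 0.035 ] [25.3 24.1]
b2 bl [0.4779 0.257  0.035 ] [-45.7  16.1]
b2 br [0.4779 0.2238 0.035 ] [-46.2 -17.1]
b2 tl [0.5619 0.2601 0.035 ] [38.4 17.8]
b2 tr [0.5619 0.2272 0.035 ] [ 37.8 -15.1]
b3 bl [0.4717 0.2147 0.035 ] [-52.6 -26.1]
b3 br [0.471  0.1815 0.035 ] [-53.7 -59.3]
b3 tl [0.5569 0.2144 0.035 ] [ 32.7 -27.8]
b3 tr [0.5576 0.1804 0.035 ] [ 32.8 -61.8]
b4 bl [0.4795 0.1729 0.035 ] [-45.4 -68.1]
b4 br [0.4776 0.1414 0.035 ] [-47.8 -99.5]
b4 tl [0.5636 0.171  0.035 ] [ 38.7 -71.3]
b4 tr [0.5604 0.1374 0.035 ] [  34.9 -104.8]
arm l near [0.4915 0.1131 0.045 ] [ -34.3 -128.1]
arm r near [0.4917 0.1037 0.045 ] [ -34.3 -137.5]
hood edge [0.4717 0.3185 0.065 ] [-50.9  77.6]
fence top in L [0.5652 0.3254 0.035 ] [42.7 83.1]
fence top in R [0.566 0.119 0.035] [  40.2 -123.3]
fence 0.71 [0.5651 0.1993 0.02  ] [ 40.6 -43. ]
mouth 0.59 [0.5207 0.3281 0.003 ] [-1.8 86.5]
pusher 0.73 [0.5181 0.1122 0.    ] [  -7.8 -129.4]
paddle_back 0.7 [0.5152 0.1985 0.023 ] [ -9.3 -43. ]
paddle_back 0.66 [0.522  0.1003 0.023 ] [  -4.1 -141.3]
lane 0.81 [0.5246 0.2467 0.    ] [0.8 5. ]
1.95
```

```bash
python3 - <<'E'
import numpy as np
W=np.array([(.1756,-.5998,.2226),(.25,-.40,.22),(.35,-.2,.2),(.39,0,.17),(.425,.2,.13),(.43,.28,.08)])
L=np.r_[0,np.cumsum(np.linalg.norm(np.diff(W,axis=0),axis=1))]
N=30;P=np.array([np.interp(np.linspace(0,L[-1],N+1),L,W[:,i]) for i in range(3)]).T
phi=196.3
for k in range(N):
    d=P[k+1]-P[k];f=np.radians(phi)
    t=-7 if k<10 else (-4.3 if k==10 else 0)
    print([[round(d@[np.cos(f),np.sin(f),0],3),round(d@[np.sin(f),-np.cos(f),0],3),round(-d[2],3)],t],end="\n" if k%5==4 else ",");phi-=t
E
```

```text
[[np.float64(-0.019), np.float64(0.025), np.float64(0.0)], -7],[[np.float64(-0.022), np.float64(0.023), np.float64(0.0)], -7],[[np.float64(-0.024), np.float64(0.02), np.float64(0.0)], -7],[[np.float64(-0.027), np.float64(0.017), np.float64(0.0)], -7],[[np.float64(-0.028), np.float64(0.013), np.float64(0.0)], -7]
[[np.float64(-0.03), np.float64(0.01), np.float64(0.0)], -7],[[np.float64(-0.031), np.float64(0.005), np.float64(0.001)], -7],[[np.float64(-0.031), np.float64(-0.001), np.float64(0.003)], -7],[[np.float64(-0.031), np.float64(-0.005), np.float64(0.003)], -7],[[np.float64(-0.03), np.float64(-0.009), np.float64(0.003)], -7]
[[np.float64(-0.029), np.float64(-0.012), np.float64(0.003)], -4.3],[[np.float64(-0.028), np.float64(-0.014), np.float64(0.003)], 0],[[np.float64(-0.028), np.float64(-0.014), np.float64(0.003)], 0],[[np.float64(-0.028), np.float64(-0.013), np.float64(0.003)], 0],[[np.float64(-0.031), np.float64(-0.006), np.float64(0.005)], 0]
[[np.float64(-0.031), np.float64(-0.006), np.float64(0.005)], 0],[[np.float64(-0.031), np.float64(-0.006), np.float64(0.005)], 0],[[np.float64(-0.031), np.float64(-0.006), np.float64(0.005)], 0],[[np.float64(-0.031), np.float64(-0.006), np.float64(0.005)], 0],[[np.float64(-0.031), np.float64(-0.006), np.float64(0.005)], 0]
[[np.float64(-0.03), np.float64(-0.006), np.float64(0.005)], 0],[[np.float64(-0.03), np.float64(-0.006), np.float64(0.006)], 0],[[np.float64(-0.03), np.float64(-0.006), np.float64(0.006)], 0],[[np.float64(-0.03), np.float64(-0.006), np.float64(0.006)], 0],[[np.float64(-0.03), np.float64(-0.006), np.float64(0.006)], 0]
[[np.float64(-0.03), np.float64(-0.006), np.float64(0.006)], 0],[[np.float64(-0.03), np.float64(-0.006), np.float64(0.006)], 0],[[np.float64(-0.027), np.float64(-0.002), np.float64(0.017)], 0],[[np.float64(-0.027), np.float64(-0.002), np.float64(0.017)], 0],[[np.float64(-0.027), np.float64(-0.002), np.float64(0.017)], 0]
```

apply_moves([
  [[-0.019, 0.025, 0], -7],
  [[-0.022, 0.023, 0], -7],
  [[-0.024, 0.02, 0], -7],
  [[-0.027, 0.017, 0], -7],
  [[-0.028, 0.013, 0], -7],
], hand=0)

```text
time_s: 2.37
tcp_pos: [0.2308, -0.4511, 0.2225]
ee_rot: [[-0.621, -0.784, 0.0], [-0.784, 0.621, -0.0], [0.0, -0.0, -1.0]]
wrist_force: [1.4, 0.9, 0.4]
gripper_width: 0.707
gripper_force: 0.0
```

apply_moves([
  [[-0.03, 0.01, 0], -7],
  [[-0.031, 0.005, 0.001], -7],
  [[-0.031, -0.001, 0.003], -7],
  [[-0.031, -0.005, 0.003], -7],
  [[-0.03, -0.009, 0.003], -7],
])

```text
time_s: 2.78
tcp_pos: [0.2964, -0.3089, 0.2128]
ee_rot: [[-0.058, -0.998, 0.001], [-0.998, 0.058, -0.001], [0.0, -0.001, -1.0]]
wrist_force: [0.9, -0.3, 0.1]
gripper_width: 0.322
gripper_force: 0.0
```

apply_moves([
  [[-0.029, -0.012, 0.003], -4.3],
  [[-0.028, -0.014, 0.003], 0],
  [[-0.028, -0.014, 0.003], 0],
  [[-0.028, -0.013, 0.003], 0],
  [[-0.031, -0.006, 0.005], 0],
])

```text
time_s: 3.2
tcp_pos: [0.3574, -0.1654, 0.1961]
ee_rot: [[0.011, -1.0, 0.002], [-1.0, -0.011, -0.001], [0.001, -0.002, -1.0]]
wrist_force: [1.0, 0.6, -0.4]
gripper_width: 0.021
gripper_force: 0.0
```

apply_moves([
  [[-0.031, -0.006, 0.005], 0],
  [[-0.031, -0.006, 0.005], 0],
  [[-0.031, -0.006, 0.005], 0],
  [[-0.031, -0.006, 0.005], 0],
  [[-0.031, -0.006, 0.005], 0],
])

```text
time_s: 3.62
tcp_pos: [0.3841, -0.0096, 0.1708]
ee_rot: [[0.011, -1.0, 0.001], [-1.0, -0.011, 0.0], [-0.0, -0.001, -1.0]]
wrist_force: [0.4, 0.3, 0.5]
gripper_width: 0.003
gripper_force: 0.0
```

apply_moves([
  [[-0.03, -0.006, 0.005], 0],
  [[-0.03, -0.006, 0.006], 0],
  [[-0.03, -0.006, 0.006], 0],
  [[-0.03, -0.006, 0.006], 0],
  [[-0.03, -0.006, 0.006], 0],
])

```text
time_s: 4.03
tcp_pos: [0.4125, 0.1407, 0.1416]
ee_rot: [[0.011, -1.0, 0.001], [-1.0, -0.011, 0.001], [-0.001, -0.001, -1.0]]
wrist_force: [1.4, -0.2, -0.3]
gripper_width: 0.002
gripper_force: 0.0
```

apply_moves([
  [[-0.03, -0.006, 0.006], 0],
  [[-0.03, -0.006, 0.006], 0],
  [[-0.027, -0.002, 0.017], 0],
  [[-0.027, -0.002, 0.017], 0],
  [[-0.025, -0.0, 0.017], 0],
])

```text
time_s: 4.45
tcp_pos: [0.4274, 0.2802, 0.0782]
ee_rot: [[0.011, -1.0, 0.001], [-1.0, -0.011, 0.001], [-0.001, -0.001, -1.0]]
wrist_force: [-0.4, 0.2, 0.9]
gripper_width: 0.006
gripper_force: 0.0
```

apply_moves([
  [[0, 0, 0], 0],
])

```text
time_s: 4.53
tcp_pos: [0.4264, 0.281, 0.0757]
ee_rot: [[0.014, -1.0, -0.002], [-1.0, -0.014, -0.002], [0.002, 0.002, -1.0]]
wrist_force: [-0.3, -0.1, -0.0]
gripper_width: 0.005
gripper_force: 0.0
```

apply_moves([
  [[0, 0, 0.03], 0],
  [[0, 0, 0.025], 0],
  [[0, 0, 0.008], 0],
  [[0, -0.008, 0], 0],
  [[0, -0.008, 0], 0],
])

```text
time_s: 4.95
tcp_pos: [0.4439, 0.2786, 0.0163]
ee_rot: [[0.012, -1.0, 0.001], [-1.0, -0.012, 0.0], [-0.0, -0.001, -1.0]]
wrist_force: [0.3, 0.0, 1.6]
gripper_width: 0.001
gripper_force: 0.0
```

apply_moves([
  [[0, -0.004, 0], 0],
  [[0, -0.003, 0], 0],
  [[0, -0.003, 0], 0],
  [[0, -0.003, 0], 0],
  [[0, -0.003, 0], 0],
])

```text
time_s: 5.37
tcp_pos: [0.4592, 0.2786, 0.0161]
ee_rot: [[0.011, -1.0, 0.0], [-1.0, -0.011, 0.001], [-0.001, -0.0, -1.0]]
wrist_force: [0.1, 0.7, 0.5]
gripper_width: 0.008
gripper_force: 0.4
```

```bash
python3 - <<'E'
from h import *
p=imaging.capture("top");cv2.imwrite("pics/t1.png",cv2.resize(p["frame"][130:290,130:330],None,fx=4,fy=3.7,interpolation=cv2.INTER_CUBIC))
print(r.sense()["wrist_force"])
E
```

```text
[ 0.98296478 -0.0382044   0.26455468]
```

View pics/t1.png

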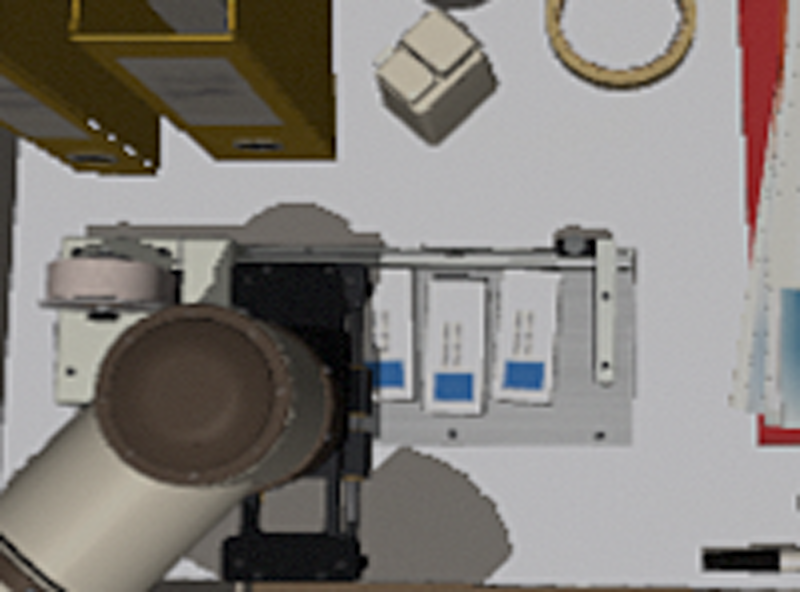

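apply_moves([
  [[0, -0.002, 0], 0],
  [[0, -0.002, 0], 0],
  [[0, -0.001, 0], 0],
])

```text
time_s: 5.67
tcp_pos: [0.464, 0.2786, 0.0156]
ee_rot: [[0.011, -1.0, -0.0], [-1.0, -0.011, -0.0], [0.0, 0.0, -1.0]]
wrist_force: [-1.0, -0.6, -0.2]
gripper_width: 0.007
gripper_force: 0.4
```

apply_moves([
  [[0, -0.001, 0], 0],
  [[0, -0.001, 0], 0],
  [[0, 0, 0], 0],
])

```text
time_s: 5.92
tcp_pos: [0.4661, 0.2787, 0.0155]
ee_rot: [[0.011, -1.0, 0.0], [-1.0, -0.011, 0.0], [-0.0, -0.0, -1.0]]
wrist_force: [-0.5, -1.2, 0.1]
gripper_width: 0.003
gripper_force: 0.1
```

apply_moves([
  [[0, -0.001, 0], 0],
  [[0, 0, 0], 0],
])

```text
time_s: 6.08
tcp_pos: [0.467, 0.2787, 0.0155]
ee_rot: [[0.011, -1.0, 0.0], [-1.0, -0.011, -0.0], [0.0, -0.0, -1.0]]
wrist_force: [-0.5, 0.1, -1.0]
gripper_width: 0.005
gripper_force: 0.1
```

apply_moves([
  [[0, -0.001, 0], 0],
  [[0, 0, 0], 0],
])

```text
time_s: 6.25
tcp_pos: [0.468, 0.2787, 0.0155]
ee_rot: [[0.011, -1.0, 0.0], [-1.0, -0.011, 0.0], [-0.0, -0.0, -1.0]]
wrist_force: [0.0, 1.0, 0.7]
gripper_width: 0.008
gripper_force: 0.1
```

apply_moves([
  [[0, -0.001, 0], 0],
  [[0, 0, 0], 0],
])

```text
time_s: 6.42
tcp_pos: [0.469, 0.2787, 0.0155]
ee_rot: [[0.011, -1.0, 0.0], [-1.0, -0.011, -0.0], [0.0, -0.0, -1.0]]
wrist_force: [0.0, 0.2, 0.0]
gripper_width: 0.006
gripper_force: 0.1
```

apply_moves([
  [[0, -0.0005, 0], 0],
  [[0, 0, 0], 0],
])

```text
time_s: 6.58
tcp_pos: [0.4695, 0.2787, 0.0155]
ee_rot: [[0.011, -1.0, 0.0], [-1.0, -0.011, 0.0], [-0.0, -0.0, -1.0]]
wrist_force: [0.4, -0.1, -0.6]
gripper_width: 0.005
gripper_force: 0.1
```

apply_moves([
  [[0, -0.0005, 0], 0],
  [[0, 0, 0], 0],
])

```text
time_s: 6.75
tcp_pos: [0.47, 0.2787, 0.0155]
ee_rot: [[0.011, -1.0, 0.0], [-1.0, -0.011, 0.0], [-0.0, -0.0, -1.0]]
wrist_force: [0.2, -0.5, -0.0]
gripper_width: 0.002
gripper_force: 0.1
```

```bash
python3 - <<'E'
from h import *
p=imaging.capture("wrist");cv2.imwrite("pics/w1.png",p["frame"]);print(p["eye"])
E
```

```text
[0.46997496 0.1959645  0.17818581]
```

View pics/w1.png

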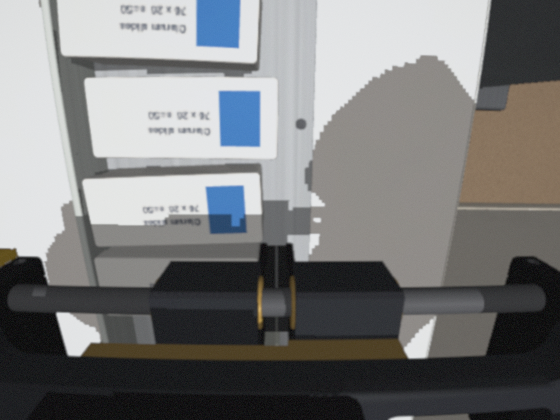

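apply_moves([
  [[0, -0.001, 0], 0],
  [[0, -0.0005, 0], 0],
  [[0, 0, 0], 0],
])

```text
time_s: 7.05
tcp_pos: [0.4715, 0.2787, 0.0156]
ee_rot: [[0.011, -1.0, 0.0], [-1.0, -0.011, 0.0], [-0.0, -0.0, -1.0]]
wrist_force: [0.3, -0.1, 0.3]
gripper_width: 0.004
gripper_force: 0.1
```

apply_moves([
  [[0, -0.001, 0], 0],
  [[0, 0, 0], 0],
  [[0, 0, 0], 0],
])

```text
time_s: 7.3
tcp_pos: [0.4716, 0.2786, 0.0156]
ee_rot: [[0.011, -1.0, -0.001], [-1.0, -0.011, -0.001], [0.001, 0.001, -1.0]]
wrist_force: [-5.3, 1.4, 2.2]
gripper_width: 0.01
gripper_force: 2.5
```

apply_moves([
  [[0, -0.0005, 0], 0],
  [[0, 0, 0], 0],
  [[0, 0, 0], 0],
])

```text
time_s: 7.55
tcp_pos: [0.4716, 0.2786, 0.0156]
ee_rot: [[0.011, -1.0, -0.002], [-1.0, -0.011, -0.001], [0.001, 0.002, -1.0]]
wrist_force: [-7.2, 2.2, 3.6]
gripper_width: 0.004
gripper_force: 3.4
```

apply_moves([
  [[0, -0.0005, 0], 0],
  [[0, 0, 0], 0],
  [[0, 0, 0], 0],
])

```text
time_s: 7.8
tcp_pos: [0.4716, 0.2785, 0.0155]
ee_rot: [[0.011, -1.0, -0.003], [-1.0, -0.011, -0.001], [0.001, 0.003, -1.0]]
wrist_force: [-9.2, 2.5, 4.6]
gripper_width: 0.007
gripper_force: 4.3
```

apply_moves([
  [[0, 0.009, 0], 0],
  [[0, 0.009, 0], 0],
  [[0.018, 0, 0], 0],
  [[0.019, 0, 0], 0],
  [[0, 0, 0], 0],
])

```text
time_s: 8.22
tcp_pos: [0.4542, 0.2381, 0.0152]
ee_rot: [[0.008, -1.0, -0.002], [-1.0, -0.008, -0.002], [0.002, 0.002, -1.0]]
wrist_force: [1.0, 0.3, -1.1]
gripper_width: 0.01
gripper_force: 0.0
```

apply_moves([
  [[0, -0.006, 0], 0],
  [[0, -0.004, 0], 0],
  [[0, -0.003, 0], 0],
  [[0, -0.002, 0], 0],
  [[0, 0, 0], 0],
])

```text
time_s: 8.63
tcp_pos: [0.4713, 0.2421, 0.0154]
ee_rot: [[0.011, -1.0, 0.0], [-1.0, -0.011, 0.0], [-0.0, -0.0, -1.0]]
wrist_force: [-0.1, 0.1, 0.8]
gripper_width: 0.006
gripper_force: 0.0
```

apply_moves([
  [[0, -0.0015, 0], 0],
  [[0, 0, 0], 0],
  [[0, 0, 0], 0],
])

```text
time_s: 8.88
tcp_pos: [0.4716, 0.2418, 0.0154]
ee_rot: [[0.011, -1.0, -0.001], [-1.0, -0.011, -0.0], [0.0, 0.001, -1.0]]
wrist_force: [-4.4, 1.7, 1.8]
gripper_width: 0.006
gripper_force: 2.0
```

apply_moves([
  [[0, -0.001, 0], 0],
  [[0, 0, 0], 0],
  [[0, 0, 0], 0],
])

```text
time_s: 9.13
tcp_pos: [0.4717, 0.2417, 0.0154]
ee_rot: [[0.011, -1.0, -0.003], [-1.0, -0.011, -0.001], [0.001, 0.003, -1.0]]
wrist_force: [-7.5, 2.6, 3.4]
gripper_width: 0.004
gripper_force: 3.8
```

apply_moves([
  [[0, 0.009, 0], 0],
  [[0, 0.009, 0], 0],
  [[0.022, 0, 0], 0],
  [[0.022, 0, 0], 0],
  [[0, 0, 0], 0],
])

```text
time_s: 9.55
tcp_pos: [0.4538, 0.1943, 0.0152]
ee_rot: [[0.008, -1.0, -0.002], [-1.0, -0.008, -0.002], [0.002, 0.002, -1.0]]
wrist_force: [-0.5, -0.3, -0.4]
gripper_width: 0.005
gripper_force: 0.0
```

apply_moves([
  [[0, -0.005, 0], 0],
  [[0, -0.004, 0], 0],
  [[0, -0.003, 0], 0],
  [[0, -0.003, 0], 0],
  [[0, 0, 0], 0],
])

```text
time_s: 9.97
tcp_pos: [0.4717, 0.1985, 0.0155]
ee_rot: [[0.011, -1.0, 0.001], [-1.0, -0.011, 0.001], [-0.001, -0.001, -1.0]]
wrist_force: [0.5, 0.6, -0.6]
gripper_width: 0.004
gripper_force: 0.0
```

apply_moves([
  [[0, -0.001, 0], 0],
  [[0, 0, 0], 0],
  [[0, 0, 0], 0],
])

```text
time_s: 10.22
tcp_pos: [0.4718, 0.1978, 0.0155]
ee_rot: [[0.011, -1.0, 0.0], [-1.0, -0.011, 0.0], [-0.0, -0.0, -1.0]]
wrist_force: [-1.1, 0.6, 1.0]
gripper_width: 0.003
gripper_force: 0.0
```

apply_moves([
  [[0, -0.0015, 0], 0],
  [[0, 0, 0], 0],
  [[0, 0, 0], 0],
])

```text
time_s: 10.47
tcp_pos: [0.4724, 0.1974, 0.0154]
ee_rot: [[0.011, -1.0, -0.002], [-1.0, -0.011, -0.001], [0.001, 0.002, -1.0]]
wrist_force: [-3.5, 1.4, 1.7]
gripper_width: 0.005
gripper_force: 2.1
```

apply_moves([
  [[0, 0.009, 0], 0],
  [[0, 0.008, 0], 0],
  [[0.022, 0, 0], 0],
  [[0.021, 0, 0], 0],
  [[0, 0, 0], 0],
])

```text
time_s: 10.88
tcp_pos: [0.4548, 0.1518, 0.0153]
ee_rot: [[0.008, -1.0, -0.002], [-1.0, -0.008, -0.001], [0.001, 0.002, -1.0]]
wrist_force: [0.5, 0.3, -0.3]
gripper_width: 0.003
gripper_force: 0.0
```

apply_moves([
  [[0, -0.005, 0], 0],
  [[0, -0.004, 0], 0],
  [[0, -0.003, 0], 0],
  [[0, -0.003, 0], 0],
  [[0, 0, 0], 0],
])

```text
time_s: 11.3
tcp_pos: [0.4719, 0.155, 0.0153]
ee_rot: [[0.011, -1.0, -0.001], [-1.0, -0.011, -0.0], [0.0, 0.001, -1.0]]
wrist_force: [-1.1, 0.1, 0.9]
gripper_width: 0.006
gripper_force: 0.4
```

apply_moves([
  [[0, -0.001, 0], 0],
  [[0, 0, 0], 0],
  [[0, 0, 0], 0],
])

```text
time_s: 11.55
tcp_pos: [0.4722, 0.1545, 0.0153]
ee_rot: [[0.011, -1.0, -0.001], [-1.0, -0.011, -0.001], [0.001, 0.001, -1.0]]
wrist_force: [-2.3, 0.1, 2.4]
gripper_width: 0.005
gripper_force: 1.1
```

apply_moves([
  [[0, -0.0015, 0], 0],
  [[0, 0, 0], 0],
  [[0, 0, 0], 0],
])

```text
time_s: 11.8
tcp_pos: [0.4725, 0.1537, 0.0152]
ee_rot: [[0.01, -1.0, -0.004], [-1.0, -0.01, -0.002], [0.002, 0.004, -1.0]]
wrist_force: [-5.5, -0.0, 2.9]
gripper_width: 0.005
gripper_force: 2.8
```

apply_moves([
  [[0, 0.009, 0], 0],
  [[0, 0.008, 0], 0],
  [[0, 0.01, -0.02], 0],
  [[0.02, 0.02, -0.04], 0],
  [[0.04, 0.01, -0.02], 0],
])

```text
time_s: 12.22
tcp_pos: [0.4227, 0.1032, 0.0901]
ee_rot: [[0.017, -1.0, 0.005], [-1.0, -0.017, 0.002], [-0.002, -0.005, -1.0]]
wrist_force: [1.9, -0.3, -0.7]
gripper_width: 0.007
gripper_force: 0.0
```

apply_moves([
  [[0.04, 0, 0], 0],
  [[0.04, 0, 0], 0],
  [[0, 0, 0], 0],
])

```text
time_s: 12.47
tcp_pos: [0.4209, 0.0165, 0.0881]
ee_rot: [[0.005, -1.0, 0.0], [-1.0, -0.005, 0.0], [-0.0, -0.0, -1.0]]
wrist_force: [-0.2, 0.1, -0.8]
gripper_width: 0.007
gripper_force: 0.0
```

```bash
python3 - <<'E'
from h import *
p=imaging.capture("top");cv2.imwrite("pics/t2.png",cv2.resize(p["frame"][180:280,150:310],None,fx=5,fy=5,interpolation=cv2.INTER_CUBIC))
for i,n in enumerate(["box_1"]):
  for o in models.cut_out(p,n)[:5]:
    m=o["region"].astype(np.uint8);c=cv2.minAreaRect(np.argwhere(m)[:,::-1].astype(np.float32))
    print(round(o["confidence"],2),atz(p,c[0],.035).round(4),np.round(c[1:][0],1),round(c[2],1))
E
```

```text
0.97 [0.5217 0.241  0.035 ] [35. 15.] 90.0
0.76 [0.5237 0.2006 0.035 ] [36. 15.] 90.0
0.73 [0.5233 0.1565 0.035 ] [35. 14.] 90.0
0.66 [0.5209 0.2827 0.035 ] [37. 18.] 90.0
```

View pics/t2.png

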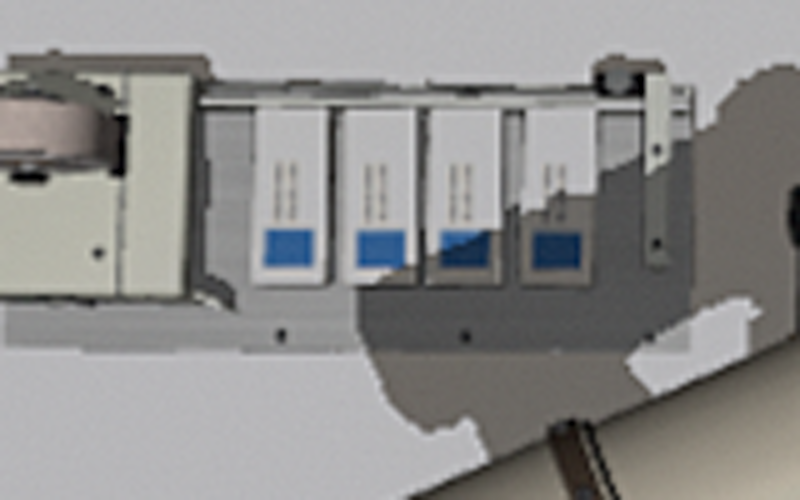

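apply_moves([
  [[-0.01, -0.035, 0], 0],
  [[-0.02, -0.035, 0], 0],
  [[-0.02, -0.027, 0.01], 0],
  [[0, 0, 0.03], 0],
  [[0, 0, 0.02], 0],
])

```text
time_s: 12.98
tcp_pos: [0.5207, 0.0748, 0.0262]
ee_rot: [[0.014, -1.0, 0.002], [-1.0, -0.014, 0.001], [-0.001, -0.002, -1.0]]
wrist_force: [-1.2, -0.5, -1.2]
gripper_width: 0.006
gripper_force: 0.0
```

apply_moves([
  [[0, 0, 0.012], 0],
  [[0, 0, 0], 0],
  [[0, 0, 0], 0],
])

```text
time_s: 13.23
tcp_pos: [0.5189, 0.073, 0.0152]
ee_rot: [[0.013, -1.0, -0.001], [-1.0, -0.013, -0.001], [0.001, 0.001, -1.0]]
wrist_force: [0.7, 0.2, 0.4]
gripper_width: 0.004
gripper_force: 0.0
```

```bash
python3 - <<'E'
from h import *
p=imaging.capture("wrist");cv2.imwrite("pics/w2.png",p["frame"])
p=imaging.capture("top")
cv2.imwrite("pics/t3.png",cv2.resize(p["frame"][160:320,200:360],None,fx=3.7,fy=3.7,interpolation=cv2.INTER_CUBIC))
s=r.sense();print(s["tcp_pos"],s["wrist_force"])
E
```

```text
[0.51988293 0.07295847 0.01665817] [-0.24600016 -0.95068411  0.74230719]
```

View pics/t3.png

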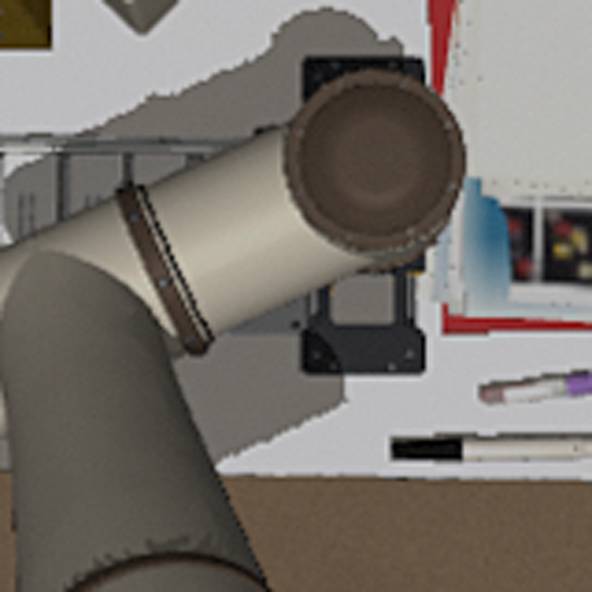

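apply_moves([
  [[-0.005, 0, 0], 0],
  [[-0.004, 0, 0], 0],
  [[-0.003, 0, 0], 0],
  [[-0.003, 0, 0], 0],
  [[-0.003, 0, 0], 0],
])

```text
time_s: 13.75
tcp_pos: [0.519, 0.0903, 0.0161]
ee_rot: [[0.011, -1.0, 0.001], [-1.0, -0.011, 0.0], [-0.0, -0.001, -1.0]]
wrist_force: [-0.1, -0.0, -0.1]
gripper_width: 0.001
gripper_force: 0.0
```

apply_moves([
  [[-0.002, 0, 0], 0],
  [[-0.002, 0, 0], 0],
  [[-0.002, 0, 0], 0],
  [[-0.002, 0, 0], 0],
  [[-0.002, 0, 0], 0],
])

```text
time_s: 14.17
tcp_pos: [0.5187, 0.0995, 0.0158]
ee_rot: [[0.011, -1.0, -0.0], [-1.0, -0.011, -0.0], [0.0, 0.0, -1.0]]
wrist_force: [1.2, -3.0, 1.0]
gripper_width: 0.007
gripper_force: 1.6
```

apply_moves([
  [[-0.002, 0, 0], 0],
  [[-0.002, 0, 0], 0],
  [[-0.002, 0, 0], 0],
  [[-0.002, 0, 0], 0],
  [[-0.002, 0, 0], 0],
])

```text
time_s: 14.58
tcp_pos: [0.5186, 0.1099, 0.0158]
ee_rot: [[0.011, -1.0, -0.0], [-1.0, -0.011, -0.0], [0.0, 0.0, -1.0]]
wrist_force: [0.1, -3.6, 1.9]
gripper_width: 0.003
gripper_force: 1.6
```

apply_moves([
  [[-0.002, 0, 0], 0],
  [[-0.002, 0, 0], 0],
  [[-0.002, 0, 0], 0],
  [[-0.002, 0, 0], 0],
  [[-0.002, 0, 0], 0],
])

```text
time_s: 15.0
tcp_pos: [0.5185, 0.12, 0.0158]
ee_rot: [[0.011, -1.0, -0.0], [-1.0, -0.011, -0.0], [0.0, 0.0, -1.0]]
wrist_force: [0.7, -3.8, 1.5]
gripper_width: 0.007
gripper_force: 1.7
```

apply_moves([
  [[-0.002, 0, 0], 0],
  [[-0.002, 0, 0], 0],
  [[-0.002, 0, 0], 0],
  [[-0.002, 0, 0], 0],
  [[-0.002, 0, 0], 0],
])

```text
time_s: 15.42
tcp_pos: [0.5184, 0.1299, 0.0157]
ee_rot: [[0.011, -1.0, -0.0], [-1.0, -0.011, -0.0], [0.0, 0.0, -1.0]]
wrist_force: [2.1, -4.3, 2.6]
gripper_width: 0.003
gripper_force: 2.0
```

apply_moves([
  [[-0.002, 0, 0], 0],
  [[-0.002, 0, 0], 0],
  [[-0.002, 0, 0], 0],
  [[-0.002, 0, 0], 0],
  [[-0.002, 0, 0], 0],
])

```text
time_s: 15.83
tcp_pos: [0.5182, 0.1399, 0.0157]
ee_rot: [[0.011, -1.0, -0.0], [-1.0, -0.011, -0.0], [0.0, 0.0, -1.0]]
wrist_force: [1.9, -4.5, 0.6]
gripper_width: 0.007
gripper_force: 2.3
```

apply_moves([
  [[-0.002, 0, 0], 0],
  [[-0.002, 0, 0], 0],
  [[-0.002, 0, 0], 0],
  [[-0.002, 0, 0], 0],
  [[-0.002, 0, 0], 0],
])

```text
time_s: 16.25
tcp_pos: [0.5181, 0.1498, 0.0158]
ee_rot: [[0.011, -1.0, -0.0], [-1.0, -0.011, -0.0], [0.0, 0.0, -1.0]]
wrist_force: [1.1, -4.7, 1.2]
gripper_width: 0.003
gripper_force: 2.5
```

```bash
python3 - <<'E'
from h import *
p=imaging.capture("top")
cv2.imwrite("pics/t4.png",cv2.resize(p["frame"][160:290,140:320],None,fx=4.4,fy=4.4,interpolation=cv2.INTER_CUBIC))
s=r.sense();print(s["tcp_pos"],s["wrist_force"])
E
```

```text
[0.51814952 0.15017613 0.0157446 ] [ 2.10124472 -4.24192572  1.46364013]
```

View pics/t4.png

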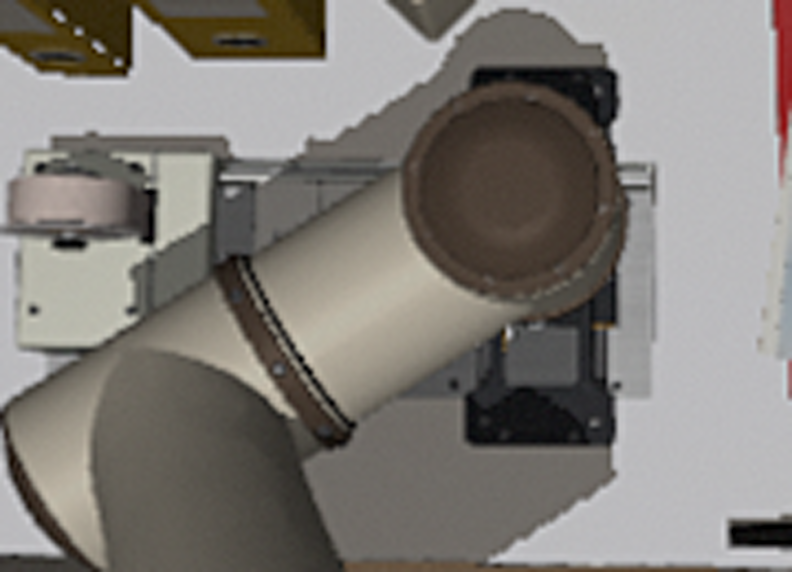

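apply_moves([
  [[-0.002, 0, 0], 0],
  [[-0.002, 0, 0], 0],
  [[-0.002, 0, 0], 0],
  [[-0.002, 0, 0], 0],
  [[-0.002, 0, 0], 0],
])

```text
time_s: 16.72
tcp_pos: [0.518, 0.1598, 0.0157]
ee_rot: [[0.011, -1.0, -0.0], [-1.0, -0.011, -0.0], [0.0, 0.0, -1.0]]
wrist_force: [1.3, -4.8, 2.6]
gripper_width: 0.008
gripper_force: 2.5
```

apply_moves([
  [[-0.001, 0, 0], 0],
  [[-0.001, 0, 0], 0],
  [[-0.001, 0, 0], 0],
  [[-0.001, 0, 0], 0],
  [[-0.001, 0, 0], 0],
])

```text
time_s: 17.13
tcp_pos: [0.5179, 0.1647, 0.0157]
ee_rot: [[0.011, -1.0, -0.0], [-1.0, -0.011, -0.0], [0.0, 0.0, -1.0]]
wrist_force: [1.1, -4.7, 1.6]
gripper_width: 0.009
gripper_force: 2.5
```

apply_moves([
  [[-0.001, 0, 0], 0],
  [[-0.001, 0, 0], 0],
  [[-0.001, 0, 0], 0],
  [[-0.001, 0, 0], 0],
  [[-0.001, 0, 0], 0],
])

```text
time_s: 17.55
tcp_pos: [0.5179, 0.1697, 0.0157]
ee_rot: [[0.011, -1.0, -0.0], [-1.0, -0.011, -0.0], [0.0, 0.0, -1.0]]
wrist_force: [1.3, -4.4, 1.1]
gripper_width: 0.008
gripper_force: 2.5
```

apply_moves([
  [[-0.002, 0, 0], 0],
  [[-0.002, 0, 0], 0],
  [[-0.002, 0, 0], 0],
  [[-0.002, 0, 0], 0],
  [[-0.002, 0, 0], 0],
])

```text
time_s: 17.97
tcp_pos: [0.5178, 0.1797, 0.0157]
ee_rot: [[0.011, -1.0, -0.0], [-1.0, -0.011, -0.0], [0.0, 0.0, -1.0]]
wrist_force: [2.3, -4.8, 1.8]
gripper_width: 0.009
gripper_force: 2.5
```

apply_moves([
  [[-0.002, 0, 0], 0],
  [[-0.002, 0, 0], 0],
  [[-0.002, 0, 0], 0],
  [[-0.002, 0, 0], 0],
  [[-0.002, 0, 0], 0],
])

```text
time_s: 18.38
tcp_pos: [0.5177, 0.1897, 0.0157]
ee_rot: [[0.011, -1.0, -0.0], [-1.0, -0.011, -0.0], [0.0, 0.0, -1.0]]
wrist_force: [2.4, -6.0, 0.8]
gripper_width: 0.001
gripper_force: 2.5
```

apply_moves([
  [[-0.002, 0, 0], 0],
  [[-0.002, 0, 0], 0],
  [[-0.002, 0, 0], 0],
  [[-0.002, 0, 0], 0],
  [[-0.002, 0, 0], 0],
])

```text
time_s: 18.8
tcp_pos: [0.5176, 0.1997, 0.0157]
ee_rot: [[0.011, -1.0, -0.0], [-1.0, -0.011, -0.0], [0.0, 0.0, -1.0]]
wrist_force: [1.0, -5.7, 2.5]
gripper_width: 0.002
gripper_force: 2.5
```

apply_moves([
  [[-0.001, 0, 0], 0],
  [[-0.001, 0, 0], 0],
  [[-0.001, 0, 0], 0],
])

```text
time_s: 19.05
tcp_pos: [0.5176, 0.2027, 0.0157]
ee_rot: [[0.011, -1.0, -0.0], [-1.0, -0.011, -0.0], [0.0, 0.0, -1.0]]
wrist_force: [2.7, -4.7, 1.2]
gripper_width: 0.007
gripper_force: 2.5
```

apply_moves([
  [[-0.001, 0, 0], 0],
  [[-0.001, 0, 0], 0],
  [[-0.001, 0, 0], 0],
])

```text
time_s: 19.3
tcp_pos: [0.5175, 0.2057, 0.0157]
ee_rot: [[0.011, -1.0, -0.0], [-1.0, -0.011, -0.0], [0.0, 0.0, -1.0]]
wrist_force: [2.1, -4.9, 0.7]
gripper_width: 0.006
gripper_force: 2.5
```

apply_moves([
  [[-0.001, 0, 0], 0],
  [[-0.001, 0, 0], 0],
  [[-0.001, 0, 0], 0],
])

```text
time_s: 19.55
tcp_pos: [0.5175, 0.2086, 0.0157]
ee_rot: [[0.011, -1.0, -0.0], [-1.0, -0.011, -0.0], [0.0, 0.0, -1.0]]
wrist_force: [2.4, -4.3, 2.3]
gripper_width: 0.004
gripper_force: 2.5
```

apply_moves([
  [[-0.001, 0, 0], 0],
  [[-0.001, 0, 0], 0],
])

```text
time_s: 19.72
tcp_pos: [0.5175, 0.2106, 0.0157]
ee_rot: [[0.011, -1.0, -0.0], [-1.0, -0.011, -0.0], [0.0, 0.0, -1.0]]
wrist_force: [1.7, -4.5, 2.3]
gripper_width: 0.004
gripper_force: 2.5
```

apply_moves([
  [[-0.001, 0, 0], 0],
  [[-0.001, 0, 0], 0],
  [[-0.001, 0, 0], 0],
])

```text
time_s: 19.97
tcp_pos: [0.5174, 0.2137, 0.0157]
ee_rot: [[0.011, -1.0, -0.0], [-1.0, -0.011, -0.0], [0.0, 0.0, -1.0]]
wrist_force: [2.0, -4.5, 1.9]
gripper_width: 0.006
gripper_force: 2.5
```

apply_moves([
  [[-0.001, 0, 0], 0],
])

```text
time_s: 20.05
tcp_pos: [0.5174, 0.2146, 0.0157]
ee_rot: [[0.011, -1.0, -0.0], [-1.0, -0.011, -0.0], [0.0, 0.0, -1.0]]
wrist_force: [1.7, -5.1, 1.5]
gripper_width: 0.007
gripper_force: 2.5
```

apply_moves([
  [[-0.001, 0, 0], 0],
  [[-0.001, 0, 0], 0],
  [[-0.001, 0, 0], 0],
])

```text
time_s: 20.3
tcp_pos: [0.5174, 0.2176, 0.0157]
ee_rot: [[0.011, -1.0, -0.0], [-1.0, -0.011, -0.0], [0.0, 0.0, -1.0]]
wrist_force: [2.4, -4.6, 2.3]
gripper_width: 0.002
gripper_force: 2.5
```

apply_moves([
  [[-0.001, 0, 0], 0],
  [[-0.001, 0, 0], 0],
])

```text
time_s: 20.47
tcp_pos: [0.5173, 0.219, 0.0157]
ee_rot: [[0.011, -1.0, -0.001], [-1.0, -0.011, -0.001], [0.001, 0.001, -1.0]]
wrist_force: [4.4, -8.0, 1.4]
gripper_width: 0.005
gripper_force: 4.5
```

apply_moves([
  [[-0.001, 0, 0], 0],
  [[0, 0, 0], 0],
])

```text
time_s: 20.63
tcp_pos: [0.5173, 0.2194, 0.0157]
ee_rot: [[0.011, -1.0, -0.001], [-1.0, -0.011, -0.002], [0.002, 0.001, -1.0]]
wrist_force: [3.4, -9.0, 1.3]
gripper_width: 0.004
gripper_force: 4.4
```

apply_moves([
  [[-0.001, 0, 0], 0],
  [[0, 0, 0], 0],
])

```text
time_s: 20.8
tcp_pos: [0.5173, 0.2198, 0.0157]
ee_rot: [[0.01, -1.0, -0.001], [-1.0, -0.01, -0.003], [0.003, 0.001, -1.0]]
wrist_force: [5.3, -10.6, 2.4]
gripper_width: 0.005
gripper_force: 5.3
```

apply_moves([
  [[-0.001, 0, 0], 0],
  [[0, 0, 0], 0],
])

```text
time_s: 20.97
tcp_pos: [0.5172, 0.2202, 0.0157]
ee_rot: [[0.01, -1.0, -0.002], [-1.0, -0.01, -0.004], [0.004, 0.002, -1.0]]
wrist_force: [4.8, -12.2, 3.1]
gripper_width: 0.001
gripper_force: 6.3
```

apply_moves([
  [[-0.001, 0, 0], 0],
  [[0, 0, 0], 0],
])

```text
time_s: 21.13
tcp_pos: [0.5172, 0.2206, 0.0157]
ee_rot: [[0.01, -1.0, -0.002], [-1.0, -0.01, -0.005], [0.005, 0.002, -1.0]]
wrist_force: [6.7, -14.3, 3.4]
gripper_width: 0.006
gripper_force: 7.2
```

apply_moves([
  [[0, 0, 0], 0],
  [[0, 0, 0], 0],
  [[0, 0, 0], 0],
  [[0, 0, 0], 0],
])

```text
time_s: 21.47
tcp_pos: [0.5171, 0.2206, 0.0157]
ee_rot: [[0.01, -1.0, -0.002], [-1.0, -0.01, -0.004], [0.004, 0.002, -1.0]]
wrist_force: [5.9, -14.3, 3.3]
gripper_width: 0.008
gripper_force: 7.1
```

apply_moves([
  [[0.001, 0, 0], 0],
  [[0.001, 0, 0], 0],
  [[0.001, 0, 0], 0],
  [[0.001, 0, 0], 0],
  [[0.001, 0, 0], 0],
])

```text
time_s: 21.88
tcp_pos: [0.5173, 0.2192, 0.0156]
ee_rot: [[0.011, -1.0, 0.0], [-1.0, -0.011, 0.001], [-0.001, -0.0, -1.0]]
wrist_force: [0.0, -0.0, 0.4]
gripper_width: 0.006
gripper_force: 0.3
```

apply_moves([
  [[0.001, 0, 0], 0],
  [[0.001, 0, 0], 0],
  [[0.002, 0, 0], 0],
  [[0.003, 0, 0], 0],
  [[0.005, 0, 0], 0],
])

```text
time_s: 22.3
tcp_pos: [0.5176, 0.2071, 0.0157]
ee_rot: [[0.012, -1.0, 0.0], [-1.0, -0.012, 0.0], [-0.0, -0.0, -1.0]]
wrist_force: [-0.0, 0.1, 0.2]
gripper_width: 0.004
gripper_force: 0.0
```

apply_moves([
  [[0.02, 0, 0], 0],
  [[0.02, 0, -0.01], 0],
  [[0, 0, -0.03], 0],
  [[0, 0, -0.04], 0],
  [[0.02, 0.02, -0.03], 0],
])

```text
time_s: 22.72
tcp_pos: [0.5022, 0.1486, 0.1284]
ee_rot: [[0.013, -1.0, 0.006], [-1.0, -0.013, 0.002], [-0.002, -0.006, -1.0]]
wrist_force: [1.6, 0.7, 1.0]
gripper_width: 0.003
gripper_force: 0.0
```

apply_moves([
  [[0.04, 0.03, 0], 0],
  [[0.04, 0.02, 0], 0],
  [[0.04, 0.02, 0], 0],
  [[0.04, 0.02, 0], 0],
  [[0.04, 0.02, 0], 0],
])

```text
time_s: 23.13
tcp_pos: [0.3991, -0.0384, 0.126]
ee_rot: [[0.012, -1.0, 0.001], [-1.0, -0.012, 0.0], [-0.0, -0.001, -1.0]]
wrist_force: [1.1, -0.5, -0.0]
gripper_width: 0.008
gripper_force: 0.0
```

apply_moves([
  [[0, 0, 0], 0],
  [[0, 0, 0], 0],
])

```text
time_s: 23.3
tcp_pos: [0.3994, -0.0387, 0.126]
ee_rot: [[0.007, -1.0, 0.0], [-1.0, -0.007, 0.0], [-0.0, -0.0, -1.0]]
wrist_force: [-0.6, 1.2, -0.3]
gripper_width: 0.003
gripper_force: 0.0
```

```bash
python3 - <<'E'
from h import *
p=imaging.capture("top")
cv2.imwrite("pics/t5.png",cv2.resize(p["frame"][180:280,150:310],None,fx=5,fy=5,interpolation=cv2.INTER_CUBIC))
s=r.sense();print(s["tcp_pos"],s["wrist_force"])
E
```

```text
[ 0.40060927 -0.03760862  0.12613577] [-8.60343871e-04 -6.92801345e-01  1.35600288e+00]
```

View pics/t5.png

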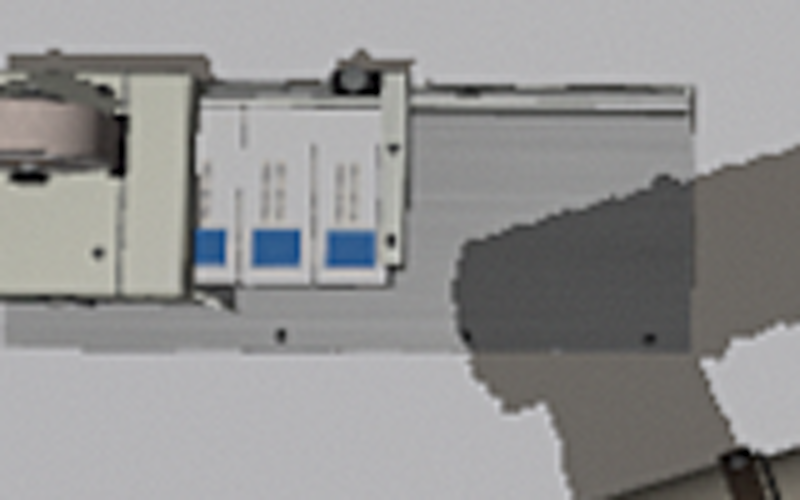

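The picture shows the row straight along the fence, with its ends in line at row 283. The boxes are touching, the leading ones are under the hood, and the paddle stands against the last box at column 380–405.

```bash
python3 -c "
from station import r
print(r.finish_job())"
```

```text
the job is handed in; nothing more can be done
None
```

The four boxes were squared to the fence and driven under the hood against the stop, pressed home at about 14 N on the tool (roughly 10 N on the row after drag); the pusher stands against the last box, and the job is handed in at about 23 s.

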